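# Roll the mailing tube home in the taping cradle and shut the keeper

### The job

Get the cardboard mailing tube ready for taping: with the flat of your closed fingers on top of it, gently roll it along the table, over the low sill and home against the stop of the steel taping cradle; never grip it, lift it or push it from behind. Then swing the cradle's keeper arm fully down over the tube, let go, and leave the other things on the table where they are.

Things in the scene. Friction and masses are not known exactly. Their poses are not given: they have to be found in the camera images.
- tube: Closed cardboard mailing tube with a paper band and white end plugs, 60 mm across, 200 mm long, 0.25 to 0.5 kg, lying on the table before the cradle. Origin: its middle, 30 mm above the table; y runs along it, x and z turn as it rolls. Thin-walled: over 25 N from the fingers dents it. A palm travels twice as far as the tube that rolls under it, so it takes several strokes; left alone it stays put.
- cradle: Low steel taping cradle fixed to the table, open towards the robot, 250 mm wide, with 22 mm high cheeks at its ends (y -123 and +123 mm). Origin: under the middle of the seated tube, at table height or up to 1 mm lower; x points level from open side to stop, y along the seated tube, z up. A seated tube lies on the table between sill and stop, its axis within about 4 mm of x = 0.
- keeper (a joint): Angle of the keeper: flat aluminium arm 78 mm long, 22 mm wide, 4 mm thick, with a 22 mm down-turned lip at its end. Stiff hinge: it stays where left; about 1 N at its end moves it. 0 = fully down: level over the tube, lip in front of it, clear of a seated tube by about 4 mm; 1.57 = upright; 2.2 = leaning right back, away from the open side. Starts between 1.7 and 2.05.
- keeper_tip (a point): The end of the keeper arm, middle of its 22 mm width, on the face that looks up when the arm is down; 76 mm from the hinge.
- tape_roll: A brown roll of packing tape lying flat beside the tube, 96 mm across, 48 mm high; a bystander. Origin: middle of its underside.
- carton_a: A white and blue medicine carton, 50 x 90 x 45 mm, a bystander. Origin: middle of its underside.
- carton_b: A white and orange medicine carton, 60 x 60 x 80 mm high, a bystander. Origin: middle of its underside.
- cradle_sill (a point): Middle of the top of the sill, a steel strip 3 to 4 mm high, 6 mm wide and 250 mm long across the cradle's open side, 20 mm before the cradle's origin; axes as the cradle's. The tube must be rolled over it and needs room to rise by its height.
- cradle_stop (a point): Middle of the upper front edge of the stop, 49 to 50 mm above the table, 30.5 mm beyond the cradle's origin: two upright steel pads, each 50 mm wide, centred 65 mm either side of this point. Axes as the cradle's.
- keeper_hinge (a point): Middle of the keeper's hinge pin, behind the stop, 67 to 68 mm above the table, at x = 43 and y = 85 mm of the cradle; the pin runs along the cradle's y. The two posts that carry it span 38 mm. Axes as the cradle's.
Things that resemble listed ones, but are neither listed nor needed, are in the scene too. Of the things shaped like the tube, the cardboard one is meant.

How it is judged (in metres and radians):
On the way, in this order (a step that is already met when the one before it is completed fails the run):
1. the tube is rolling onto the sill under the fingers, pressed from above (x of tube in the frame of cradle between -0.045 and -0.008 m and contact force between the fingers and tube above 1 N), for 0.1 s.
2. the tube has dropped home between sill and stop, keeper still open (x of tube in the frame of cradle between -0.007 and 0.005 m and angle between the y axis of tube and the y axis of cradle, either way round below 0.06 rad and value of joint keeper above 0.8 rad), for 0.2 s.
At the end, for the whole second after the job is handed in: The tube lies on the table between the sill and the stop of the cradle, its middle within 7 mm behind or 5 mm ahead of the cradle's origin along the cradle's x and along the cradle to 0.06 rad, at rest; the keeper is down to within 0.08 rad (x of tube in the frame of cradle between -0.007 and 0.005 m and height (world z) of tube below 0.032 m and angle between the y axis of tube and the y axis of cradle, either way round below 0.06 rad and value of joint keeper below 0.08 rad and linear speed of tube below 0.02 m/s); the robot touches nothing.
It fails at once if the fingers press the tube with more than 25 N (contact force between the fingers and tube above 25 N).
It fails at once if the tube is gripped or pushed from behind: the fingers touch it while the grasp point is lower than the tube's top (contact force between the fingers and tube above 0.5 N and height (world z) of the grasp point below 0.06 m).
It fails at once if the tube is lifted or thrown: it rises more than 12 mm off the table (height (world z) of tube above 0.042 m).
It fails at once if the tube is flicked: it moves faster than 0.4 m/s (linear speed of tube above 0.4 m/s).
It fails at once if a bystander (tape roll or medicine carton) is moved by more than 15 mm (distance of any of tape_roll, carton_a, carton_b from where it was at the start of the episode above 0.015 m).
It also fails if it takes over 72 s, if anything falls off the work surface, if the arm or the gripper's body presses on something with over 40 N, if the wrist force passes 120 N, or if a joint passes its speed limit or range.

### The arm

A 6-joint arm with a two-finger parallel gripper is mounted at the origin on the work surface. World frame = base frame: x ahead of the robot, y to its left, z up, the work surface at z = 0. Lengths are in mm, angles in rad, forces in N, time in s.
With the tool pointing down it reaches from about 275 to 1000 mm from the base axis. Payload 8.4 kg.
Tool frame: the origin (TCP) lies on the centre line of the jaws, within the pads' length; the fingertips stand 17 mm ahead of it and the grasp point (between the pads) lies 2 mm behind it (r.tcp_to_tips is the z of the fingertips in the tool frame, in mm); z points along the fingers, y is the direction in which the jaws open and shut (so a half turn about z gives the same grasp; the last joint's range is limited). The gripper opens to 85 mm and grips with 20 to 120 N. Pads are 22 mm wide; open, the fingers measure 114 mm over their backs; the gripper's body (76 mm by 85 mm) begins 54 mm behind the grasp point. The pads swing forward as they close: fully open they stand 13 mm farther back than shut.
Start: joints at [1.204, 0.353, 1.633, -0, 1.155, -0.002], TCP at [222.975, 583.875, 248.281] pointing down, gripper open.
Joint ranges: [-2.63, 2.63], [-0.92, 2.1], [0.06, 2.66], [-1.3, 4.44], [0, 2.69], [-3.02, 3.02]. Speed limits (rad/s): [2.22, 2.22, 2.79, 3.14, 3.14, 3.14].

### API

Orientations are given as [roll, pitch, yaw] about the fixed x, y, z axes, in that order (R = Rz(yaw) Ry(pitch) Rx(roll)).
In Python, from rig import r, cams, job gives the robot as it stands.
- The arm moves only by the tool drive_tool, never from a script. Its argument "deltas" is a list of rows, each a list of 4 numbers: the shift along the tool's x, y, z in cm, then the turn about the tool's z in rad. In form: [[x, y, z, roll], ...]. A call has 1 to 12 rows; each row shifts and turns the commanded pose from where the row before left it, along the tool's axes as they then stand; what a row does not reach is not made up. A row lasts 1/12 s, in which the tool goes at most 41.7 mm and 7.16 degrees, less where a joint would pass 70% of its speed; a pose out of reach is approached as far as the arm can. A call with a gripper value outside its range is refused whole. "jaw" is the closure, from 0 (fully open) to 1 (shut), set as the call begins (left out, the last holds). The fingers move at their own pace and stop on an object; "force" is the grip in N (left out, the last holds). Time passes only in rows, so rows that do not move let the fingers close. It gives the time, the measured TCP pose, the force and the opening at its end, in the units of the state.
- r.sense(): the state, without advancing time (a new reading comes with each control period).
- cams.grab_frame(name): name is "scene" or "top" or "wrist"; returns (picture, depth): 420x560x3 uint8, red, green, blue; 420x560 float32, mm along the optical axis (not along the pixel's ray), 0 where there is no reading.
- cams.camera_params(name): a dict with "fx", "fy", "cx", "cy" (pixels), "R" (3x3) and "t" (3): a world point X has camera coordinates R X + t. Camera axes: x right, y down, z forward; pixel columns grow to the right and rows downward; lengths in mm; the calibration is good to about 2 mm. A picture is of the moment at which its call begins: read the wrist's pose just before it. camera_params takes no time and is no camera call; for the wrist camera it gives the pose at the moment of the call.
- job.sign_off(): hands the job in, once; it reports no verdict.
The state is a dict: "clock": time; "qpos": joint angles; "qvel": joint speeds; "joint_efforts": joint torques, N m; "eef_pos": TCP position; "tcp_rot": TCP orientation; "contact_force": force on the tool from outside, world axes, zero at the start; "wrist_torque": the same for the moment, N m; "opening": opening from 0.0 (shut) to 1.0 (fully open).
Only numpy, scipy, OpenCV 4.12 (cv2) and the standard library are available. Lean on these libraries where they do the work, as an engineer would, in place of code of your own. Each camera call takes 0.05 s, during which the arm holds its last target. There are 200 camera calls.

## Working session

There is one attempt and no reset: what is moved stays moved. The work goes in short steps, Python scripts to look and compute and a tool call to move; the robot and the scene stay as the last step left them, time stands still between calls to the robot, and variables do not carry over. Pictures are saved under pics/ and viewed, about 8 in all and at most 12, crops included, and the job is handed in when it is done.

Besides the shell and the picture viewer there is one more tool, called by a JSON object that holds its "fn" and its "kwargs", one argument or row to a line. drive_tool: Moves the arm, as the interface text tells. Its arguments: {"type":"object","properties":{"deltas":{"type":"array"},"jaw":{"type":"number"},"force":{"type":"number"}},"required":["deltas"]}

```bash
ls; mkdir -p pics
python3 - <<'E'
from rig import r,cams,job
import cv2,numpy as np
print(r.sense(), r.tcp_to_tips)
for n in("scene","top"):
    im,d=cams.grab_frame(n); np.savez(f'/tmp/{n}.npz',im=im,d=d,**cams.camera_params(n)); cv2.imwrite(f'pics/{n}0.png',im[:,:,::-1])
    p=cams.camera_params(n); print(n,p)
E
```

```text
pics
{'clock': 0.0, 'qpos': array([ 1.20361804e+00,  3.53679883e-01,  1.63412991e+00,  2.07513315e-05,
        1.15515847e+00, -2.38893556e-03]), 'qvel': array([ 3.11687232e-04,  7.48975189e-04, -9.41981175e-04, -4.40341513e-06,
        1.70939582e-03, -5.34290427e-04]), 'joint_efforts': array([ 9.31478389e-04, -6.05240035e+01, -3.42070663e+01,  2.46232676e-04,
        9.28181049e-03, -1.42132501e-05]), 'eef_pos': array([222.80082933, 583.4701548 , 247.54363445]), 'tcp_rot': array([-3.14021710e+00, -2.22591718e-05,  2.77679490e+00]), 'contact_force': array([0.55154719, 0.15946741, 0.35114971]), 'wrist_torque': array([-0.02430152,  0.00698905, -0.00381013]), 'opening': 1.000082114200598} 17.0
scene {'fx': 382.8198174491133, 'fy': 382.8198174491133, 'cx': 281.5047709266861, 'cy': 210.35214416244258, 'R': array([[-0.11573789,  0.99314504,  0.01636074],
       [ 0.71635757,  0.09486946, -0.69125365],
       [-0.68806727, -0.0682841 , -0.72242696]]), 't': array([  36.37925877, -293.4383702 , 1226.79210821])}
top {'fx': 400.5988843920107, 'fy': 400.5988843920107, 'cx': 277.5203744669741, 'cy': 210.881428507918, 'R': array([[-2.80702589e-02, -9.99604915e-01, -1.44062548e-03],
       [-9.96681422e-01,  2.80982674e-02, -7.63978460e-02],
       [ 7.64081414e-02, -7.08662659e-04, -9.97076373e-01]]), 't': array([ 48.45188609, 503.49817318, 993.4850313 ])}
```

View pics/top0.png

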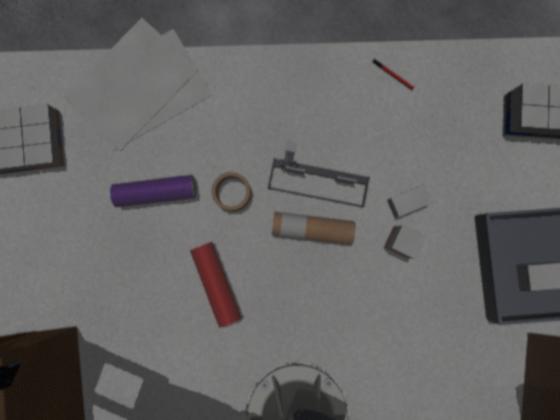

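View pics/scene0.png

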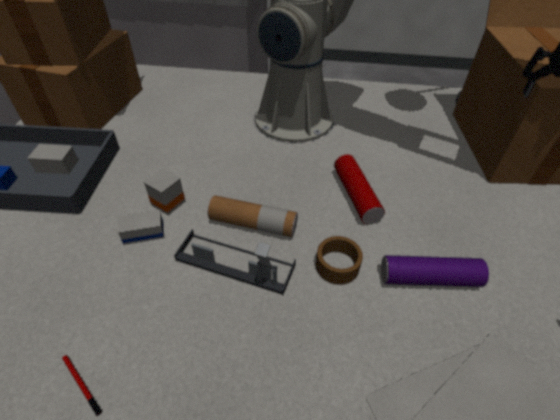

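Candidates for the tube in the top view are cardboard with a paper band (314,228), purple (152,191) and red (215,285). I choose the cardboard one. The cradle is at (318,183), its keeper at (290,153), the tape roll at (232,191), and the cartons at (408,200) and (405,242). Next is a close crop plus depth-based measurements.

```bash
cat > h.py <<'E'
import numpy as np,cv2
def load(n):
    return np.load(f'/tmp/{n}.npz')
def pts(z):
    d=z['d'];v,u=np.mgrid[:d.shape[0],:d.shape[1]]
    c=np.stack([(u-z['cx'])/z['fx']*d,(v-z['cy'])/z['fy']*d,d],-1)
    return (c-z['t'])@z['R']
def onplane(z,u,v,h):
    ray=np.array([(u-z['cx'])/z['fx'],(v-z['cy'])/z['fy'],1])@z['R']; o=-z['t']@z['R']
    return o+ray*(h-o[2])/ray[2]
def proj(z,X):
    c=z['R']@np.asarray(X,float)+z['t']; return c[:2]/c[2]*[z['fx'],z['fy']]+[z['cx'],z['cy']]
E
python3 - <<'E'
from h import *
z=load('top');P=pts(z)
im=z['im'];c=cv2.convertScaleAbs(im[135:265,200:440,::-1],alpha=1.8)
c=cv2.resize(c,None,fx=3.33,fy=3.33,interpolation=cv2.INTER_CUBIC)
cv2.imwrite('pics/c1.png',c)
# tube: color mask points in region
reg=np.zeros(z['d'].shape,bool);reg[205:250,265:362]=1
m=reg&(P[...,2]>15)&(P[...,2]<75)
q=P[m];print('table z',np.median(P[260:300,300:340,2]),'tube maxz',np.percentile(q[:,2],[50,95,99]))
(cx,cy),(w,h),a=cv2.minAreaRect(q[:,:2].astype(np.float32));print('tube',cx,cy,w,h,a)
for n,b in dict(roll=(165,215,207,257),ca=(180,220,385,432),cb=(222,265,382,430)).items():
    R=P[b[0]:b[1],b[2]:b[3]].reshape(-1,3);R=R[R[:,2]>15];print(n,R.min(0),R.max(0))
E
```

```text
table z -0.029733983428921393 tube maxz [55.68901048 61.02474841 62.68505864]
tube 459.99700927734375 -52.01116943359375 202.78736877441406 60.451419830322266 81.368408203125
roll [427.27698734  34.98936288  15.31009062] [ 602.8619853   194.94217182 1029.11642862]
ca [ 427.27698734 -345.38735548   15.0417712 ] [ 560.54686791   34.98936288 1029.11642862]
cb [ 379.91374932 -310.49411723   15.00296241] [ 460.26202303   34.98936288 1029.11642862]
```

View pics/c1.png

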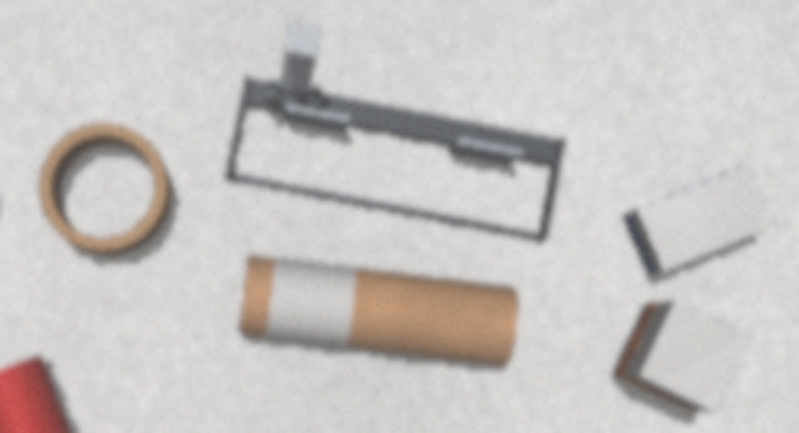

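The crop confirms the cardboard tube with its paper band at (380,310), and the cradle frame with front corners (230,180) and (545,240). The keeper leans back at (300,45). I'll turn the tool to about the cradle's yaw and move over the area.

{"fn": "drive_tool", "kwargs": {
  "deltas": [
    [0,0,0,0.124],
    [0,0,0,0.124],
    [0,0,0,0.124],
    [0,0,0,0.124],
    [0,0,0,0.124],
    [0,0,0,0.124],
    [0,0,0,0.124],
    [0,0,0,0.124],
    [0,0,0,0.124],
    [0,0,0,0.124],
    [0,0,0,0.124]
  ],
  "jaw": 1,
  "force": 60
}}

```text
clock: 1.02
eef_pos: [222.9, 583.6, 247.9]
tcp_rot: [-3.141, 0.001, 1.407]
contact_force: [-0.3, -0.1, 0.3]
opening: 0.002
```

{"fn": "drive_tool", "kwargs": {
  "deltas": [
    [-3.2,2.0,0,0],
    [-3.2,2.0,0,0],
    [-3.2,2.0,0,0],
    [-3.2,2.0,0,0],
    [-3.2,2.0,0,0],
    [-3.2,2.0,0,0],
    [-3.2,2.0,0,0],
    [-3.2,2.0,0,0],
    [-3.2,2.0,0,0],
    [-3.2,2.0,0,0]
  ]
}}

```text
clock: 1.85
eef_pos: [370.2, 234.6, 248.2]
tcp_rot: [-3.142, 0.0, 1.413]
contact_force: [0.8, 0.4, 0.3]
opening: -0.003
```

{"fn": "drive_tool", "kwargs": {
  "deltas": [
    [-3.2,1.7,0,0],
    [-3.2,1.7,0,0],
    [-3.2,1.7,0,0],
    [-3.2,1.7,0,0],
    [-3.2,1.7,0,0],
    [-3.2,1.7,0,0],
    [-3.2,1.7,0,0],
    [-3.2,1.7,0,0],
    [0,0,0,0],
    [0,0,0,0]
  ]
}}

```text
clock: 2.68
eef_pos: [464.2, -39.4, 247.9]
tcp_rot: [-3.141, 0.0, 1.409]
contact_force: [-0.0, 0.8, -0.6]
opening: 0.0
```

Run:
```python
from rig import r,cams
from h import *
print(r.sense()['eef_pos'])
for n in ('wrist','scene','top'):
    p=cams.camera_params(n);im,d=cams.grab_frame(n); np.savez(f'/tmp/{n}1.npz',im=im,d=d,**p)
    if n=='wrist': print(p, -p['R'].T@p['t'])
z=load('wrist1')
cv2.imwrite('pics/w1.png',cv2.convertScaleAbs(z['im'][:,:,::-1],alpha=1.5))
```

```text
[464.23286899 -39.43839712 247.93381667]
{'fx': 304.2113740958094, 'fy': 304.2113740958094, 'cx': 275.59405183215387, 'cy': 212.17665203736885, 'R': array([[ 0.98686043, -0.16156835, -0.00146988],
       [-0.15303539, -0.93758209,  0.3122819 ],
       [-0.051833  , -0.30795371, -0.94998834]]), 't': array([-464.79733971,   -6.30221613,  391.45993287])} [478.01618298  39.54615706 373.16724701]
```

View pics/w1.png

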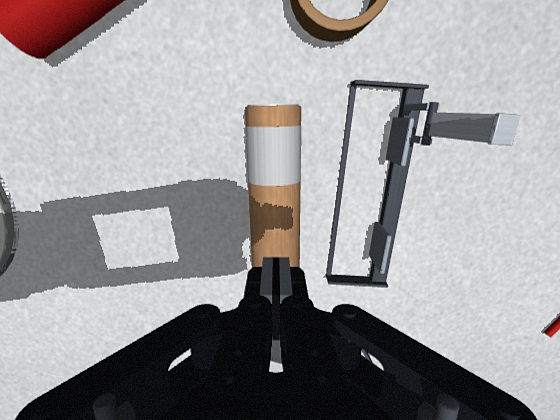

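The tube's band is at (273,155), the sill line runs (352,82) to (328,280), the stop pads are at (403,140) and (380,250), and the keeper tip is at (505,128). I fit poses from the depth.

```bash
cat > fit.py <<'E'
from h import *
import sys
def cl(n,lo,hi,x0,x1,y0,y1):
    P=pts(load(n)).reshape(-1,3); d=load(n)['d'].ravel()
    return P[(d>0)&(P[:,2]>lo)&(P[:,2]<hi)&(P[:,0]>x0)&(P[:,0]<x1)&(P[:,1]>y0)&(P[:,1]<y1)]
E
python3 - <<'E'
from fit import *
for n in('wrist1','top1','scene1'):
    z=load(n);P=pts(z)
    t=cl(n,-8,8,300,420,-150,150); print(n,'table',np.median(t[:,2]))
    # tube: ridge
    q=cl(n,52,68,415,505,-155,60)
    if len(q)>50:
        A=np.polyfit(q[:,1],q[:,0],1); print(' tube ridge x=%.1f at y=-52, slope %.4f'%(np.polyval(A,-52),A[0]),'yrange',np.percentile(q[:,1],[0.5,99.5]),'ztop',np.percentile(q[:,2],90),len(q))
    # stop pads
    s=cl(n,44,54,530,640,-200,25)
    if len(s)>20:
        a=-0.16;X=s[:,0]*np.cos(a)+s[:,1]*np.sin(a);Y=-s[:,0]*np.sin(a)+s[:,1]*np.cos(a)
        for nm,k in(('hi',Y>np.median(Y)),('lo',Y<=np.median(Y))):
            print(' pad',nm,k.sum(),np.percentile(X[k],[2,50,98]).round(1),np.percentile(Y[k],[1,99]).round(1),s[k].mean(0).round(1))
    c=cl(n,16,26,500,640,-230,100)
    print(' cheekish',len(c))
    k=cl(n,85,160,520,680,-40,80);print(' keeper',len(k), k.mean(0) if len(k) else '')
    if len(k): print(np.percentile(k,[1,99],axis=0).round(1))
z=load('wrist1');c=cv2.convertScaleAbs(z['im'][60:300,310:540,::-1],alpha=1.6)
c=cv2.resize(c,None,fx=2.5,fy=2.5,interpolation=cv2.INTER_CUBIC);cv2.imwrite('pics/w1c.png',c)
E
```

```text
wrist1 table -0.19543553776634098
 tube ridge x=461.0 at y=-52, slope 0.1418 yrange [-123.23533248   47.55945213] ztop 59.83491052358875 5663
 pad hi 312 [598.9 602.4 609. ] [ 73.5 122.6] [610.4  -3.1  48.2]
 pad lo 313 [590.1 594.3 603.1] [-68.3  72.4] [ 585.2 -109.2   48. ]
 cheekish 858
 keeper 2055 [637.19426395   1.74299339 120.47159946]
[[626.6 -10.   85.9]
 [652.   13.1 147.6]]
top1 table -0.07392866947095085
 tube ridge x=488.8 at y=-52, slope -0.1810 yrange [26.1447518  49.00182188] ztop 60.84407816185088 152
 cheekish 55
 keeper 155 [636.56661373   2.05700961 125.25768804]
[[626.   -9.2  85.6]
 [651.9  12.9 149.2]]
scene1 table -0.17219091890676952
 tube ridge x=467.5 at y=-52, slope 0.1444 yrange [-150.48740204   48.32307188] ztop 60.22872929543206 1128
 pad hi 79 [601.2 608.3 622.4] [ 63.2 124.4] [617.7  -6.9  48.4]
 pad lo 80 [592.6 597.3 601.1] [-68.4  61. ] [ 583.  -135.3   48.1]
 cheekish 324
 keeper 243 [643.93273784   2.14547564 132.7545719 ]
[[631.5 -10.2  87.8]
 [655.6  13.8 148.1]]
```

View pics/w1c.png

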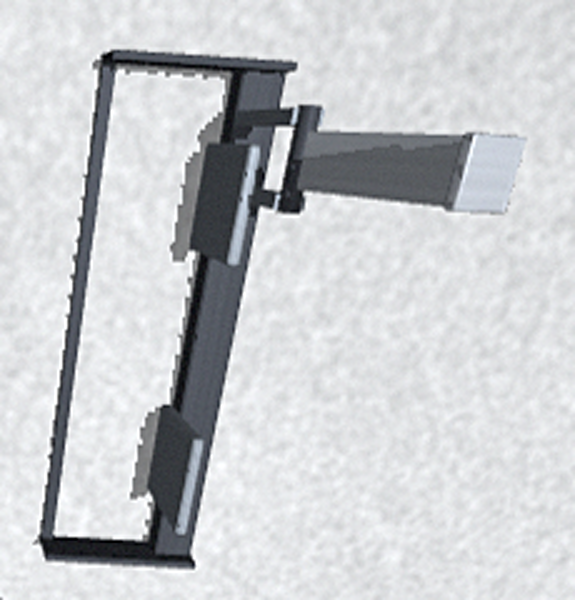

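The crop shows the sill at left from (105,70) to (48,538), and the pads' upper front edges from (244,144) to (230,264) and from (195,437) to (177,533). I convert these to the cradle pose.

Run:
```python
from fit import *
z=load('wrist1')
f=lambda u,v,h:onplane(z,310+u/2.5,60+v/2.5,h)
S=np.array([f(244,144,49.5),f(230,264,49.5),f(195,437,49.5),f(177,533,49.5)]);L=np.array([f(105,72,3.5),f(48,538,3.5)])
print(S.round(1),L.round(1))
A=np.polyfit(S[:,1],S[:,0],1);print('stop slope',A[0],'sill slope',(L[0,0]-L[1,0])/(L[0,1]-L[1,1]))
mid=S[:,:2].mean(0);a=-np.arctan(A[0]);
for a in(a,-np.arctan((L[0,0]-L[1,0])/(L[0,1]-L[1,1]))):
    ex=np.array([np.cos(a),np.sin(a)]);ey=np.array([-ex[1],ex[0]])
    print('yaw',a,'stop X,Y',(S[:,:2]@ex).round(1),(S[:,:2]@ey).round(1),'sill',(L[:,:2]@ex).round(1),(L[:,:2]@ey).round(1))
# tube ends, by wrist/top and mask in original views
z=load('top');P=pts(z)
m=np.zeros(z['d'].shape,bool);m[205:250,265:362]=1;m&=(P[...,2]>50)&(P[...,2]<70);q=P[m]
B=np.polyfit(q[:,1],q[:,0],1);print('top tube ridge',B,np.polyval(B,-52),np.percentile(q[:,1],[.5,99.5]))
hg=cl('wrist1',60,90,590,660,-40,50);print('keeper tip-most',cl('wrist1',138,160,600,680,-40,60).mean(0))
k=cl('wrist1',85,160,520,680,-40,80);C=np.polyfit(k[:,2],k[:,0],1);print('lean dx/dz',C[0])
```

```text
[[ 609.    12.8   49.5]
 [ 601.7  -35.5   49.5]
 [ 583.2 -113.1   49.5]
 [ 572.3 -161.7   49.5]] [[ 566.6   50.4    3.5]
 [ 515.7 -182.     3.5]]
stop slope 0.21479300108742938 sill slope 0.2188683126889276
yaw -0.211578298455185 stop X,Y [592.7 595.8 594.  593.5] [140.4  91.6  11.9 -37.9] sill [543.4 542.5] [168.3 -69.6]
yaw -0.21547060668812126 stop X,Y [592.2 595.4 593.9 593.7] [142.7  94.   14.2 -35.5] sill [542.7 542.7] [170.4 -67.5]
top tube ridge [1.43546076e-01 4.67196726e+02] 459.7323301131166 [-151.74835149   47.66012079]
keeper tip-most [639.26177732   1.3102998  143.65449481]
lean dx/dz 0.13802737994061606
```

Run:
```python
from fit import *
a=1.409;tcp=np.array([464.23,-39.44,247.93])
k=cl('wrist1',222,300,400,530,-110,40)-tcp
x=k[:,0]*np.cos(a)+k[:,1]*np.sin(a);y=k[:,0]*np.sin(a)-k[:,1]*np.cos(a);zt=-k[:,2]
for lo in range(-50,26,4):
    m=(zt>lo)&(zt<=lo+4)
    if m.sum()>5: print(lo,m.sum(),'x',np.percentile(x[m],[1,50,99]).round(1),'y',np.percentile(y[m],[1,5,95,99]).round(1))
```

```text
-50 2201 x [-9.1 11.6 17.2] y [-44.2 -40.8  42.4  45.6]
-46 1868 x [-9.2 10.6 12.8] y [-41.1 -37.8  39.2  42.5]
-42 3489 x [-8.7  4.5 12.6] y [-37.1 -34.2  35.7  38.6]
-38 2068 x [-8.7 11.5 13.6] y [-35.1 -32.8  34.3  36.4]
-34 1361 x [-9.3 11.6 13.8] y [-32.1 -29.1  30.3  33.5]
-30 977 x [-8.9 11.6 13.8] y [-28.5 -22.9  24.9  30.1]
-26 299 x [ 6.1 11.6 13.5] y [-19.6 -17.3  18.2  20.2]
-22 549 x [-11.1   5.6  11.8] y [-6.9 -4.   4.8  7.8]
-18 205 x [ 6.8 10.8 11.5] y [-12.5  -9.5  10.2  13.8]
-14 307 x [ 6.2  7.4 11.6] y [-12.6 -11.5  13.   13.9]
-10 291 x [ 6.2  7.7 11.5] y [-12.7 -11.9  12.9  14. ]
-6 260 x [ 6.1  9.8 11.4] y [-12.3 -11.4  12.8  13.9]
-2 251 x [ 6.   7.2 11.4] y [-12.8 -12.   12.7  13.9]
2 224 x [ 6.2 10.2 11.4] y [-12.5 -11.5  12.9  13.9]
6 208 x [ 6.1  8.8 11.3] y [-12.3 -11.   12.1  13.4]
10 96 x [ 6.3 10.7 11.4] y [-10.6  -8.1   9.6  12.3]
14 13 x [ 9.9 10.2 10.5] y [-5.7 -5.5  6.   6.8]
```

The fingertips taper to about ±7 mm along the jaw axis but span ±11 mm along tool x. I'll turn tool x into the rolling direction, with −x pointing to the cradle.

Estimates:
- **Cradle:** origin (561, −68), yaw −0.214.
- **Tube:** (460, −52), yaw −0.141, so x ≈ −102 in the cradle frame.

{"fn": "drive_tool", "kwargs": {
  "deltas": [
    [0.1,0,0,-0.1225],
    [0.1,0,0,-0.1225],
    [0,0,0,-0.1225],
    [0,0,0,-0.1225],
    [0,0,0,-0.1225],
    [0,0,0,-0.1225],
    [0,0,0,-0.1225],
    [0,0,0,-0.1225],
    [0,0,0,-0.1225],
    [0,0,0,-0.1225],
    [0,0,0,-0.1225],
    [0,0,0,-0.1225]
  ]
}}

```text
clock: 3.83
eef_pos: [464.0, -34.4, 248.3]
tcp_rot: [3.141, -0.0, 2.891]
contact_force: [0.0, 0.7, -0.3]
opening: -0.0
```

{"fn": "drive_tool", "kwargs": {
  "deltas": [
    [0.3,0,2.5,-0.1215],
    [0.3,0,2.5,0],
    [0.3,0,2.5,0],
    [0,0,2.5,0],
    [0,0,2.5,0],
    [0,0,1.5,0],
    [0,0,1,0],
    [0,0,0,0],
    [0,0,0,0]
  ]
}}

```text
clock: 4.58
eef_pos: [455.4, -33.5, 98.4]
tcp_rot: [-3.142, -0.001, 3.006]
contact_force: [0.2, -0.7, 0.8]
opening: 0.0
```

{"fn": "drive_tool", "kwargs": {
  "deltas": [
    [0.2,-0.7,0.8,0],
    [0,0,0.6,0],
    [0,0,0.3,0],
    [0,0,0.1,0],
    [0,0,0.05,0],
    [0,0,0.05,0],
    [0,0,0,0],
    [0,0,0,0]
  ]
}}

```text
clock: 5.25
eef_pos: [452.7, -40.9, 79.4]
tcp_rot: [3.142, 0.0, 3.004]
contact_force: [-0.5, -0.3, 0.4]
opening: 0.002
```

{"fn": "drive_tool", "kwargs": {
  "deltas": [
    [0,0,0.05,0],
    [0,0,0,0],
    [0,0,0.05,0],
    [0,0,0,0],
    [0,0,0,0]
  ]
}}

```text
clock: 5.67
eef_pos: [452.6, -40.9, 78.3]
tcp_rot: [3.142, -0.0, 3.004]
contact_force: [0.3, 0.5, 0.4]
opening: 0.002
```

{"fn": "drive_tool", "kwargs": {
  "deltas": [
    [0,0,0.05,0],
    [0,0,0,0],
    [0,0,0.04,0],
    [0,0,0,0],
    [0,0,0,0]
  ]
}}

```text
clock: 6.08
eef_pos: [452.5, -40.9, 77.4]
tcp_rot: [3.142, -0.0, 3.004]
contact_force: [0.9, -0.8, 0.6]
opening: 0.001
```

{"fn": "drive_tool", "kwargs": {
  "deltas": [
    [0,0,0.04,0],
    [0,0,0,0],
    [0,0,0,0]
  ]
}}

```text
clock: 6.33
eef_pos: [452.6, -40.9, 77.0]
tcp_rot: [-3.142, 0.0, 3.004]
contact_force: [-0.9, -0.3, 0.0]
opening: 0.0
```

{"fn": "drive_tool", "kwargs": {
  "deltas": [
    [0,0,0.03,0],
    [0,0,0,0],
    [0,0,0,0]
  ]
}}

```text
clock: 6.58
eef_pos: [452.9, -40.9, 76.9]
tcp_rot: [-3.142, 0.001, 3.004]
contact_force: [0.2, -0.4, 3.7]
opening: -0.002
```

{"fn": "drive_tool", "kwargs": {
  "deltas": [
    [0,0,0.02,0],
    [-0.1,0,0,0],
    [-0.3,0,0,0],
    [-0.4,0,0,0],
    [-0.4,0,0,0],
    [0,0,0,0]
  ]
}}

```text
clock: 7.08
eef_pos: [465.8, -42.8, 76.9]
tcp_rot: [-3.141, 0.002, 3.004]
contact_force: [0.8, -1.0, 7.4]
opening: -0.0
```

{"fn": "drive_tool", "kwargs": {
  "deltas": [
    [-0.4,0,0,0],
    [-0.4,0,0,0],
    [-0.4,0,0,0],
    [-0.4,0,0,0],
    [-0.4,0,0,0],
    [-0.3,0,0,0],
    [0,0,0,0]
  ]
}}

```text
clock: 7.67
eef_pos: [488.2, -46.1, 76.8]
tcp_rot: [-3.141, 0.001, 3.005]
contact_force: [-0.0, -2.0, 6.5]
opening: 0.004
```

{"fn": "drive_tool", "kwargs": {
  "deltas": [
    [0,0,-0.3,0],
    [0,0,-0.3,0],
    [0.6,0,0,0],
    [0.6,0,0,0],
    [0.6,0,0,0],
    [0,0,0,0]
  ]
}}

```text
clock: 8.17
eef_pos: [467.2, -42.9, 82.1]
tcp_rot: [-3.142, -0.002, 3.004]
contact_force: [-0.4, 0.6, 0.1]
opening: 0.0
```

```bash
cat > tube.py <<'E'
from rig import r,cams
from fit import *
a=-0.2135;ex=np.array([np.cos(a),np.sin(a)]);ey=np.array([-ex[1],ex[0]]);O=np.array([561.3,-68.5])
s=r.sense();print('clk',s['clock'],s['eef_pos'].round(1))
for n in('top','scene','wrist'):
    p=cams.camera_params(n);im,d=cams.grab_frame(n);np.savez(f'/tmp/{n}2.npz',im=im,d=d,**p)
    P=pts(load(n+'2'));hsv=cv2.cvtColor(im,cv2.COLOR_RGB2HSV).astype(int)
    # cardboard colour, restricted to cradle neighbourhood
    L=np.stack([(P[...,:2]-O)@ex,(P[...,:2]-O)@ey],-1)
    m=(d>0)&(hsv[...,0]>5)&(hsv[...,0]<22)&(hsv[...,1]>70)&(P[...,2]>25)&(P[...,2]<72)&(abs(L[...,1])<125)&(L[...,0]>-150)&(L[...,0]<45)
    if m.sum()<60: print(n,'few',m.sum());continue
    q=L[m];zz=P[...,2][m]
    # fit circle axis: x0+s*y, radius 30
    from scipy.optimize import least_squares
    f=lambda v:np.hypot(q[:,0]-v[0]-v[1]*q[:,1],zz-v[2])-30
    best=least_squares(f,[np.median(q[:,0]),0,30],loss='soft_l1',f_scale=1)
    print(n,m.sum(),'x %.1f angle %.3f zc %.1f'%(best.x[0],-best.x[1],best.x[2]),'y',np.percentile(q[:,1],[.5,99.5]).round(1))
E
python3 tube.py
```

```text
clk 8.1667 [467.2 -42.9  82.1]
top 129 x -89.9 angle 0.016 zc 29.5 y [77.2 93.5]
scene 1426 x -83.3 angle 0.065 zc 29.7 y [-100.3   97.2]
wrist 20360 x -84.1 angle 0.066 zc 29.3 y [-104.1   93.6]
```

{"fn": "drive_tool", "kwargs": {
  "deltas": [
    [-0.35,0,0.2,0],
    [0,0,0.2,0],
    [0,0,0.15,0],
    [0,0,0.05,0],
    [0,0,0,0],
    [-0.2,0,0,0],
    [-0.4,0,0,0],
    [-0.4,0,0,0]
  ]
}}

```text
clock: 8.98
eef_pos: [483.7, -45.3, 76.9]
tcp_rot: [-3.142, 0.001, 3.004]
contact_force: [-1.3, -0.2, 6.6]
opening: -0.002
```

{"fn": "drive_tool", "kwargs": {
  "deltas": [
    [-0.4,0,0,0],
    [-0.4,0,0,0],
    [-0.4,0,0,0],
    [-0.4,0,0,0],
    [-0.4,0,0,0],
    [-0.4,0,0,0],
    [-0.3,0,0,0],
    [0,0,0,0]
  ]
}}

```text
clock: 9.65
eef_pos: [510.3, -49.0, 76.5]
tcp_rot: [-3.142, 0.001, 3.004]
contact_force: [0.2, -2.4, 3.7]
opening: 0.001
```

{"fn": "drive_tool", "kwargs": {
  "deltas": [
    [0,0,-0.3,0],
    [0,0,-0.3,0],
    [0.6,0,0,0],
    [0.6,0,0,0],
    [0.6,0,0,0],
    [0,0,0,0],
    [0,0,0,0]
  ]
}}

```text
clock: 10.23
eef_pos: [491.0, -46.2, 82.5]
tcp_rot: [3.142, -0.0, 3.004]
contact_force: [0.3, -0.7, -0.3]
opening: 0.002
```

```bash
python3 tube.py
```

```text
clk 10.2333 [491.  -46.2  82.5]
top 129 x -75.1 angle -0.021 zc 29.6 y [78.3 94.7]
scene 1446 x -65.7 angle 0.066 zc 29.8 y [-99.4  98.8]
wrist 21139 x -66.5 angle 0.066 zc 29.3 y [-102.9   94.9]
```

{"fn": "drive_tool", "kwargs": {
  "deltas": [
    [0.25,0,0.2,0],
    [0,0,0.2,0],
    [0,0,0.15,0],
    [0,0,0.05,0],
    [0,0,0,0],
    [-0.2,0,0,0],
    [-0.4,0,0,0],
    [-0.4,0,0,0]
  ]
}}

```text
clock: 11.05
eef_pos: [500.0, -47.5, 76.9]
tcp_rot: [-3.141, 0.001, 3.004]
contact_force: [-0.3, -1.0, 6.7]
opening: -0.001
```

{"fn": "drive_tool", "kwargs": {
  "deltas": [
    [-0.4,0,0,0],
    [-0.4,0,0,0],
    [-0.4,0,0,0],
    [-0.4,0,0,0],
    [-0.4,0,0,0],
    [-0.4,0,0,0],
    [0,0,0,0]
  ]
}}

```text
clock: 11.63
eef_pos: [524.2, -51.0, 76.8]
tcp_rot: [-3.141, 0.002, 3.004]
contact_force: [0.5, -2.3, 6.0]
opening: -0.001
```

{"fn": "drive_tool", "kwargs": {
  "deltas": [
    [0,0,-0.3,0],
    [0,0,-0.3,0],
    [0.6,0,0,0],
    [0.6,0,0,0],
    [0.6,0,0,0],
    [0,0,0,0],
    [0,0,0,0]
  ]
}}

```text
clock: 12.22
eef_pos: [504.3, -48.0, 82.4]
tcp_rot: [-3.142, -0.001, 3.004]
contact_force: [-0.3, 0.8, -0.2]
opening: -0.004
```

```bash
python3 tube.py
```

```text
clk 12.2167 [504.3 -48.   82.4]
top 130 x -47.1 angle 0.109 zc 29.7 y [79.2 96. ]
scene 1511 x -48.9 angle 0.065 zc 29.7 y [-98.3  99.4]
wrist 20732 x -49.7 angle 0.066 zc 29.3 y [-101.7   96. ]
```

{"fn": "drive_tool", "kwargs": {
  "deltas": [
    [0,0,0.2,0],
    [0,0,0.2,0],
    [0,0,0.15,0],
    [0,0,0.05,0],
    [0,0,0,0],
    [-0.2,0,0,0],
    [-0.4,0,0,0],
    [-0.4,0,0,0],
    [-0.2,0,0,0]
  ]
}}

```text
clock: 13.12
eef_pos: [518.2, -50.1, 76.9]
tcp_rot: [-3.141, 0.002, 3.004]
contact_force: [-0.8, -1.3, 6.8]
opening: -0.003
```

{"fn": "drive_tool", "kwargs": {
  "deltas": [
    [-0.3,0,0,0],
    [-0.3,0,0,0],
    [-0.3,0,0,0],
    [-0.3,0,0,0],
    [0,0,0,0]
  ]
}}

```text
clock: 13.53
eef_pos: [530.7, -51.4, 77.7]
tcp_rot: [3.141, 0.003, 3.004]
contact_force: [-0.2, 1.1, 14.0]
opening: -0.001
```

```bash
python3 tube.py
```

```text
clk 13.5333 [530.7 -51.4  77.7]
top 440 x -38.5 angle 0.055 zc 30.2 y [-98.7  96.7]
scene 1468 x -36.3 angle 0.066 zc 30.9 y [-96.5 100.7]
wrist 24014 x -36.8 angle 0.057 zc 30.5 y [-100.3   97.4]
```

The camera shows the −y end climbing the sill (x ≈ −37, axis height +1 mm) and the force is up to 14 N. I lift, reset the palm, and climb in one stroke with matched rise.

{"fn": "drive_tool", "kwargs": {
  "deltas": [
    [0,0,-0.1,0],
    [0,0,-0.2,0],
    [0,0,-0.3,0],
    [0.6,0,0,0],
    [0.6,0,0,0],
    [0.5,0,0,0],
    [0,0,0,0],
    [0,0,0,0]
  ]
}}

```text
clock: 14.35
eef_pos: [511.4, -49.1, 82.4]
tcp_rot: [-3.142, -0.0, 3.004]
contact_force: [-0.3, 0.0, -0.8]
opening: -0.002
```

```bash
python3 tube.py
```

```text
clk 14.35 [511.4 -49.1  82.4]
top 811 x -84.6 angle 0.068 zc 29.7 y [-102.4   92.8]
scene 1124 x -85.4 angle 0.064 zc 29.8 y [-101.1   97.5]
wrist 26621 x -88.7 angle 0.066 zc 29.3 y [-104.1   93.6]
```

{"fn": "drive_tool", "kwargs": {
  "deltas": [
    [0,0,-1,0],
    [0,0,0,0],
    [0,0,0,0],
    [0,0,0,0]
  ]
}}

```text
clock: 14.83
eef_pos: [512.2, -49.1, 92.8]
tcp_rot: [3.142, 0.001, 3.004]
contact_force: [-0.3, 0.1, 0.5]
opening: -0.002
```

```bash
python3 tube.py
```

```text
clk 14.8333 [512.2 -49.1  92.8]
top 815 x -101.1 angle 0.066 zc 29.5 y [-100.7   92. ]
scene 1031 x -99.4 angle 0.067 zc 29.7 y [-100.4   96.7]
wrist 25206 x -100.4 angle 0.066 zc 29.4 y [-104.5   92.9]
```

{"fn": "drive_tool", "kwargs": {
  "deltas": [
    [2,0,0,0],
    [2,0,0,0],
    [1.8,0,0,0],
    [0,0,0,0],
    [0,0,0,0],
    [0,0,0,0],
    [0,0,0,0],
    [0,0,0,0]
  ]
}}

```text
clock: 15.65
eef_pos: [455.5, -41.3, 92.6]
tcp_rot: [3.142, 0.001, 3.004]
contact_force: [0.2, 0.7, -0.2]
opening: -0.001
```

```bash
python3 tube.py
```

```text
clk 15.65 [455.5 -41.3  92.6]
top 131 x -105.8 angle 0.015 zc 29.6 y [75.9 92.7]
scene 1402 x -99.5 angle 0.065 zc 29.7 y [-101.6   95.8]
wrist 18898 x -100.3 angle 0.066 zc 29.3 y [-105.2   92.6]
```

The tube rolled back and came to rest at x ≈ −100. So I must not release it mid-climb. I'll turn the tool 0.5 rad so the patch diagonal gives about ±12.5 mm of stroke, and do the climb in one stroke.

{"fn": "drive_tool", "kwargs": {
  "deltas": [
    [0,0,0.4,0.125],
    [0,0,0.4,0.125],
    [0,0,0.3,0.125],
    [0,0,0.2,0.125],
    [0,0,0.15,0],
    [0,0,0.1,0],
    [0,0,0.05,0],
    [0,0,0,0],
    [-0.18,0.1,0,0],
    [-0.35,0.19,0,0],
    [-0.35,0.19,0,0]
  ]
}}

```text
clock: 16.72
eef_pos: [465.2, -42.7, 77.0]
tcp_rot: [3.141, 0.001, 2.508]
contact_force: [-0.3, -1.8, 5.6]
opening: -0.003
```

{"fn": "drive_tool", "kwargs": {
  "deltas": [
    [-0.35,0.19,0,0],
    [-0.35,0.19,0,0],
    [-0.35,0.19,0,0],
    [-0.35,0.19,0,0],
    [-0.35,0.19,0,0],
    [-0.35,0.19,0,0],
    [-0.35,0.19,0,0],
    [0,0,0,0]
  ]
}}

```text
clock: 17.38
eef_pos: [493.2, -46.7, 76.7]
tcp_rot: [3.141, 0.001, 2.506]
contact_force: [-0.3, -2.2, 4.6]
opening: 0.002
```

{"fn": "drive_tool", "kwargs": {
  "deltas": [
    [0,0,-0.3,0],
    [0,0,-0.3,0],
    [0.53,-0.28,0,0],
    [0.53,-0.28,0,0],
    [0.53,-0.28,0,0],
    [0,0,0,0],
    [0,0,0,0]
  ]
}}

```text
clock: 17.97
eef_pos: [473.6, -43.6, 82.4]
tcp_rot: [-3.141, -0.0, 2.504]
contact_force: [0.1, -0.1, -0.2]
opening: 0.001
```

```bash
cat >> tube.py <<'E'
t=s['eef_pos'][:2]-O;print('tip cradle',(t@ex).round(1),(t@ey).round(1),'vs axis %.1f'%(t@ex-best.x[0]-best.x[1]*(t@ey)),s['tcp_rot'][2].round(3))
E
python3 tube.py
```

```text
clk 17.9667 [473.6 -43.6  82.4]
top 130 x -74.1 angle 0.167 zc 29.5 y [77.2 93.8]
scene 1425 x -81.0 angle 0.065 zc 29.8 y [-100.    97.4]
wrist 14463 x -81.7 angle 0.066 zc 29.4 y [-103.8   94.6]
tip cradle -91.0 5.8 vs axis -8.9 2.504
```

{"fn": "drive_tool", "kwargs": {
  "deltas": [
    [0,0,0.2,0],
    [0,0,0.2,0],
    [0,0,0.15,0],
    [0,0,0.05,0],
    [0,0,0,0],
    [-0.18,0.1,0,0],
    [-0.35,0.19,0,0],
    [-0.35,0.19,0,0]
  ]
}}

```text
clock: 18.78
eef_pos: [485.1, -45.3, 76.9]
tcp_rot: [3.141, 0.001, 2.504]
contact_force: [-1.0, -0.7, 7.1]
opening: -0.002
```

{"fn": "drive_tool", "kwargs": {
  "deltas": [
    [-0.35,0.19,0,0],
    [-0.35,0.19,0,0],
    [-0.35,0.19,0,0],
    [-0.35,0.19,0,0],
    [-0.35,0.19,0,0],
    [-0.35,0.19,0,0],
    [-0.35,0.19,0,0],
    [0,0,0,0]
  ]
}}

```text
clock: 19.45
eef_pos: [512.9, -49.3, 76.6]
tcp_rot: [3.141, 0.001, 2.504]
contact_force: [-0.1, -1.1, 3.1]
opening: 0.002
```

{"fn": "drive_tool", "kwargs": {
  "deltas": [
    [0,0,-0.3,0],
    [0,0,-0.3,0],
    [0.53,-0.28,0,0],
    [0.53,-0.28,0,0],
    [0.53,-0.28,0,0],
    [0,0,0,0],
    [0,0,0,0]
  ]
}}

```text
clock: 20.03
eef_pos: [493.4, -46.2, 82.5]
tcp_rot: [-3.141, -0.0, 2.504]
contact_force: [-0.3, -0.1, 0.4]
opening: -0.001
```

```bash
python3 tube.py
```

```text
clk 20.0333 [493.4 -46.2  82.5]
top 130 x -61.7 angle 0.095 zc 29.8 y [78.7 95.1]
scene 1472 x -62.5 angle 0.066 zc 29.7 y [-98.7  98.7]
wrist 14870 x -63.2 angle 0.067 zc 29.4 y [-102.6   95.8]
tip cradle -71.1 7.4 vs axis -7.4 2.504
```

{"fn": "drive_tool", "kwargs": {
  "deltas": [
    [0.15,-0.08,0.2,0],
    [0,0,0.2,0],
    [0,0,0.15,0],
    [0,0,0.05,0],
    [0,0,0,0],
    [-0.18,0.1,0,0],
    [-0.35,0.19,0,0],
    [-0.35,0.19,0,0]
  ]
}}

```text
clock: 20.85
eef_pos: [503.2, -47.6, 77.0]
tcp_rot: [3.141, 0.001, 2.504]
contact_force: [-0.4, -0.7, 6.5]
opening: -0.002
```

{"fn": "drive_tool", "kwargs": {
  "deltas": [
    [-0.35,0.19,0,0],
    [-0.35,0.19,0,0],
    [-0.35,0.19,0,0],
    [-0.35,0.19,0,0],
    [-0.35,0.19,0,0],
    [-0.35,0.19,0,0],
    [0,0,0,0]
  ]
}}

```text
clock: 21.43
eef_pos: [527.2, -51.1, 76.8]
tcp_rot: [3.141, 0.002, 2.504]
contact_force: [0.4, -1.2, 4.7]
opening: -0.001
```

{"fn": "drive_tool", "kwargs": {
  "deltas": [
    [0,0,-0.3,0],
    [0,0,-0.3,0],
    [0.53,-0.28,0,0],
    [0.53,-0.28,0,0],
    [0.53,-0.28,0,0],
    [0.2,-0.1,0,0],
    [0,0,0,0],
    [0,0,0,0]
  ]
}}

```text
clock: 22.1
eef_pos: [505.8, -47.6, 82.5]
tcp_rot: [3.142, 0.0, 2.504]
contact_force: [-0.3, 0.1, 0.1]
opening: 0.003
```

```bash
python3 tube.py
```

```text
clk 22.1 [505.8 -47.6  82.5]
top 131 x -46.5 angle 0.078 zc 29.7 y [79.5 96. ]
scene 1525 x -45.6 angle 0.067 zc 29.7 y [-97.9  99.8]
wrist 13465 x -46.4 angle 0.066 zc 29.4 y [-101.5   96.9]
tip cradle -58.6 8.6 vs axis -11.7 2.504
```

{"fn": "drive_tool", "kwargs": {
  "deltas": [
    [0,0,0.2,0],
    [0,0,0.2,0],
    [0,0,0.15,0],
    [0,0,0.05,0],
    [0,0,0,0],
    [-0.15,0.08,0,0],
    [-0.15,0.08,0,0],
    [0,0,0,0],
    [0,0,-0.2,0],
    [0.14,-0.08,-0.2,0],
    [0,0,0,0],
    [0,0,0,0]
  ]
}}

```text
clock: 23.25
eef_pos: [507.4, -47.9, 80.4]
tcp_rot: [-3.141, -0.0, 2.504]
contact_force: [0.9, -0.0, 0.1]
opening: -0.001
```

```bash
python3 tube.py
```

```text
clk 23.25 [507.4 -47.9  80.4]
top 127 x -46.1 angle 0.067 zc 29.7 y [80.  96.4]
scene 1532 x -43.8 angle 0.064 zc 29.8 y [-98.2  99.9]
wrist 13385 x -44.5 angle 0.067 zc 29.4 y [-101.5   96.9]
tip cradle -57.0 8.7 vs axis -11.9 2.504
```

{"fn": "drive_tool", "kwargs": {
  "deltas": [
    [0,0,0.2,0],
    [0,0,0.15,0],
    [0,0,0.06,0],
    [0,0,0,0],
    [-0.18,0.1,0,0],
    [-0.35,0.19,-0.03,0],
    [-0.35,0.19,-0.03,0],
    [-0.35,0.19,-0.03,0],
    [-0.35,0.19,-0.02,0]
  ]
}}

```text
clock: 24.15
eef_pos: [526.3, -50.1, 78.0]
tcp_rot: [3.14, 0.001, 2.504]
contact_force: [0.1, 4.1, 9.1]
opening: -0.002
```

{"fn": "drive_tool", "kwargs": {
  "deltas": [
    [-0.35,0.19,-0.02,0],
    [-0.35,0.19,-0.02,0],
    [-0.35,0.19,-0.03,0],
    [-0.35,0.19,-0.04,0]
  ]
}}

```text
clock: 24.48
eef_pos: [542.1, -52.4, 79.2]
tcp_rot: [3.141, 0.001, 2.504]
contact_force: [-0.3, 1.4, 7.8]
opening: 0.001
```

{"fn": "drive_tool", "kwargs": {
  "deltas": [
    [-0.44,0.24,-0.05,0],
    [-0.53,0.28,-0.03,0],
    [-0.53,0.28,-0.01,0]
  ]
}}

```text
clock: 24.73
eef_pos: [558.6, -55.3, 79.6]
tcp_rot: [3.142, 0.0, 2.504]
contact_force: [0.1, -0.4, 1.0]
opening: -0.0
```

```bash
python3 tube.py
```

```text
clk 24.7333 [558.6 -55.3  79.6]
top 326 x -20.9 angle 0.059 zc 32.9 y [-97.4  97.4]
scene 1464 x -17.2 angle 0.063 zc 33.0 y [-97.1 101.5]
wrist 21993 x -18.3 angle 0.063 zc 32.6 y [-99.1  98.5]
tip cradle -5.4 12.3 vs axis 13.7 2.504
```

{"fn": "drive_tool", "kwargs": {
  "deltas": [
    [0,0,0,0],
    [0,0,0,0],
    [0,0,0,0]
  ]
}}

```text
clock: 25.13
eef_pos: [558.0, -55.1, 79.5]
tcp_rot: [3.142, -0.0, 2.504]
contact_force: [0.7, -0.1, 3.0]
opening: 0.004
```

```bash
python3 tube.py
```

```text
clk 25.1333 [558.  -55.1  79.5]
top 332 x -20.6 angle 0.059 zc 33.0 y [-98.3  97.3]
scene 1472 x -18.2 angle 0.061 zc 33.0 y [-96.7 101.8]
wrist 21841 x -19.0 angle 0.063 zc 32.6 y [-99.1  98.5]
tip cradle -6.1 12.4 vs axis 13.7 2.504
```

{"fn": "drive_tool", "kwargs": {
  "deltas": [
    [-0.35,0.19,0,0],
    [-0.18,0.1,-0.1,0],
    [0,0,-0.4,0],
    [0,0,0,0]
  ]
}}

```text
clock: 25.62
eef_pos: [564.4, -56.0, 84.9]
tcp_rot: [3.141, 0.0, 2.504]
contact_force: [0.4, 0.6, -0.3]
opening: -0.002
```

```bash
python3 tube.py
```

```text
clk 25.6167 [564.4 -56.   84.9]
top 372 x -3.3 angle 0.021 zc 29.8 y [-96.7  97.7]
scene 1367 x -0.4 angle 0.012 zc 29.7 y [-98.2 101.1]
wrist 18296 x -1.2 angle 0.013 zc 29.3 y [-98.3  99.6]
tip cradle 0.4 12.9 vs axis 1.7 2.504
```

The tube is home at x ≈ −0.8 mm, with angle 0.012 rad and axis height 30 mm. Next is the keeper, at about 1.8 rad with its tip at cradle (61, 85). I lift clear, square the tool to the cradle, and go behind the keeper.

{"fn": "drive_tool", "kwargs": {
  "deltas": [
    [0,0,-1,0],
    [0,0,-2.5,0],
    [0,0,-2.5,0],
    [0,0,-2.5,-0.106],
    [0,0,-2.5,-0.106],
    [0,0,0,-0.106],
    [0,0,0,-0.106],
    [0,0,0,0]
  ]
}}

```text
clock: 26.43
eef_pos: [564.3, -56.0, 195.8]
tcp_rot: [3.141, 0.001, 2.933]
contact_force: [-1.0, -0.9, -0.2]
opening: -0.001
```

{"fn": "drive_tool", "kwargs": {
  "deltas": [
    [-2.2,1.8,0,0],
    [-2.2,1.8,0,0],
    [-2.2,1.8,0,0],
    [-2.2,1.8,0,0],
    [0,0,0,0],
    [0,0,0,0]
  ]
}}

```text
clock: 26.93
eef_pos: [665.7, -3.6, 194.0]
tcp_rot: [-3.141, -0.001, 2.926]
contact_force: [0.1, 0.3, 0.4]
opening: -0.003
```

```bash
python3 tube.py
python3 - <<'E'
from fit import *
a=-0.2135;ex=np.array([np.cos(a),np.sin(a)]);ey=np.array([-ex[1],ex[0]]);O=np.array([561.3,-68.5])
for n in('top2','scene2'):
    k=cl(n,85,155,560,680,-40,60);q=np.c_[(k[:,:2]-O)@ex,(k[:,:2]-O)@ey,k[:,2]];q=q[(q[:,0]<80)&(abs(q[:,1]-85)<16)]
    print(n,len(q)); 
    if len(q)>5:print(np.percentile(q,[2,50,98],axis=0).round(1))
z=load('scene2');cv2.imwrite('pics/s2.png',cv2.resize(cv2.convertScaleAbs(z['im'][150:320,120:380,::-1],alpha=1.5),None,fx=3,fy=3,interpolation=cv2.INTER_CUBIC))
E
```

```text
clk 26.9333 [665.7  -3.6 194. ]
top few 0
scene 1433 x -0.5 angle 0.012 zc 29.7 y [-97.9 101.1]
wrist 11905 x -1.3 angle 0.012 zc 29.4 y [-98.1  99.8]
tip cradle 88.3 85.6 vs axis 90.6 2.926
top2 0
scene2 189
[[ 55.1  76.   87.1]
 [ 67.4  89.3 139. ]
 [ 76.4  96.7 147.4]]
```

View pics/s2.png

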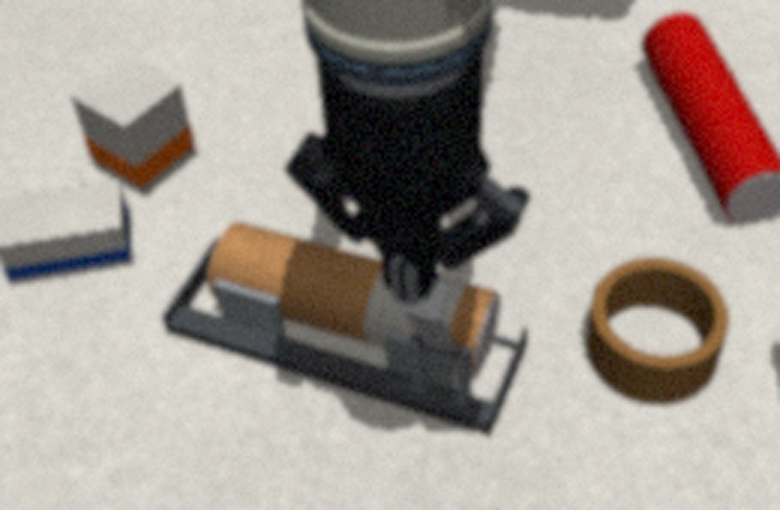

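The scene view shows the tube seated between the cheeks (240–490, 270–340). The keeper stands up at (430,345), with the fingers (405,280) above and behind it. I descend behind it and push.

{"fn": "drive_tool", "kwargs": {
  "deltas": [
    [-0.8,0,0,0],
    [0,0,2,0],
    [0,0,2,0],
    [0,0,1,0],
    [0,0,0,0],
    [0,0,0,0]
  ]
}}

```text
clock: 27.58
eef_pos: [673.0, -6.3, 144.4]
tcp_rot: [-3.141, -0.001, 2.928]
contact_force: [-0.1, -0.1, -0.0]
opening: 0.003
```

{"fn": "drive_tool", "kwargs": {
  "deltas": [
    [1,0,0,0],
    [1,0,0,0],
    [1,0,0,0],
    [0.8,0,0,0],
    [0.6,0,0,0],
    [0,0,0,0]
  ]
}}

```text
clock: 28.08
eef_pos: [628.7, 3.8, 144.9]
tcp_rot: [-3.142, -0.001, 2.929]
contact_force: [1.1, 0.0, -0.5]
opening: 0.0
```

{"fn": "drive_tool", "kwargs": {
  "deltas": [
    [0.8,0,0.15,0],
    [0.8,0,0.2,0],
    [0.8,0,0.35,0],
    [0.8,0,0.45,0],
    [0.65,0,0.6,0],
    [0.65,0,0.65,0],
    [0,0,0,0]
  ]
}}

```text
clock: 28.67
eef_pos: [583.6, 13.1, 118.6]
tcp_rot: [-3.141, -0.004, 2.929]
contact_force: [0.8, -0.3, -0.3]
opening: 0.0
```

{"fn": "drive_tool", "kwargs": {
  "deltas": [
    [0.45,0,0.75,0],
    [0.4,0,0.8,0],
    [0.2,0,0.6,0],
    [0.1,0,0.5,0],
    [0,0,0,0]
  ]
}}

```text
clock: 29.08
eef_pos: [574.0, 15.3, 92.6]
tcp_rot: [-3.141, -0.002, 2.928]
contact_force: [-0.5, -0.2, 0.2]
opening: -0.001
```

{"fn": "drive_tool", "kwargs": {
  "deltas": [
    [0,0,0.2,0],
    [0,0,0.2,0],
    [0,0,0.1,0],
    [0,0,0,0]
  ]
}}

```text
clock: 29.42
eef_pos: [575.1, 15.3, 88.9]
tcp_rot: [3.142, 0.0, 2.928]
contact_force: [-0.2, 0.7, -0.0]
opening: 0.004
```

```bash
python3 tube.py
python3 - <<'E'
from fit import *
z=load('scene2');cv2.imwrite('pics/s3.png',cv2.resize(cv2.convertScaleAbs(z['im'][180:310,160:320,::-1],alpha=1.6),None,fx=4,fy=4,interpolation=cv2.INTER_CUBIC))
E
```

```text
clk 29.4167 [575.1  15.3  88.9]
top 280 x -2.3 angle 0.006 zc 29.6 y [-96.9  18.6]
scene 1327 x -0.4 angle 0.011 zc 29.8 y [-98.  101.5]
wrist 15362 x -1.1 angle 0.012 zc 29.3 y [-81.8  99.6]
tip cradle -4.3 84.8 vs axis -2.1 2.928
```

View pics/s3.png

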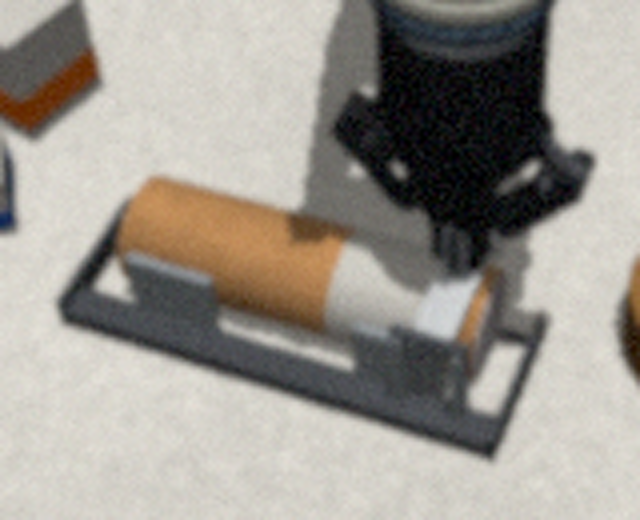

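The picture shows the keeper nearly down over the tube (450,305), with the fingers on its top at (458,255). I press on to its end stop in small steps.

{"fn": "drive_tool", "kwargs": {
  "deltas": [
    [0,0,0.1,0],
    [0,0,0.05,0],
    [0,0,0,0],
    [0,0,0,0]
  ]
}}

```text
clock: 29.9
eef_pos: [575.0, 15.3, 87.5]
tcp_rot: [-3.142, 0.0, 2.928]
contact_force: [0.6, 0.3, 0.0]
opening: -0.002
```

{"fn": "drive_tool", "kwargs": {
  "deltas": [
    [0,0,0.05,0],
    [0,0,0.05,0],
    [0,0,0,0],
    [0,0,0,0]
  ]
}}

```text
clock: 30.23
eef_pos: [575.0, 15.3, 86.4]
tcp_rot: [-3.142, -0.0, 2.928]
contact_force: [-0.5, -0.8, -0.1]
opening: -0.003
```

{"fn": "drive_tool", "kwargs": {
  "deltas": [
    [0,0,0.05,0],
    [0,0,0,0],
    [0,0,0,0]
  ]
}}

```text
clock: 30.48
eef_pos: [575.0, 15.3, 86.4]
tcp_rot: [-3.142, 0.0, 2.928]
contact_force: [-1.7, -0.6, 5.5]
opening: -0.001
```

{"fn": "drive_tool", "kwargs": {
  "deltas": [
    [0,0,0.03,0],
    [0,0,0,0],
    [0,0,0,0]
  ]
}}

```text
clock: 30.73
eef_pos: [575.0, 15.3, 86.3]
tcp_rot: [3.142, 0.0, 2.928]
contact_force: [-2.6, -0.2, 7.3]
opening: 0.0
```

{"fn": "drive_tool", "kwargs": {
  "deltas": [
    [0,0,0.03,0],
    [0,0,0,0],
    [0,0,0,0]
  ]
}}

```text
clock: 30.98
eef_pos: [575.0, 15.3, 86.2]
tcp_rot: [3.142, 0.0, 2.928]
contact_force: [-3.7, -0.2, 11.3]
opening: 0.001
```

There is a firm end stop at fingertip z = 69.3 mm, as expected for a level arm (hinge 67.5 + 2). I retreat straight up and away, then check.

{"fn": "drive_tool", "kwargs": {
  "deltas": [
    [0,0,-0.5,0],
    [0,0,-2.5,0],
    [0,0,-3,0],
    [0,0,-3,0],
    [0,0,-3,0],
    [3,0,0,0],
    [3,0,0,0],
    [3,0,0,0],
    [3,0,0,0],
    [0,0,0,0],
    [0,0,0,0]
  ]
}}

```text
clock: 31.9
eef_pos: [456.7, 40.9, 205.7]
tcp_rot: [3.142, 0.0, 2.929]
contact_force: [0.1, -0.6, 0.3]
opening: -0.001
```

```bash
python3 tube.py
python3 - <<'E'
from fit import *
a=-0.2135;ex=np.array([np.cos(a),np.sin(a)]);ey=np.array([-ex[1],ex[0]]);O=np.array([561.3,-68.5])
for n in('top2','scene2','wrist2'):
    k=cl(n,60.5,90,480,660,-60,90);q=np.c_[(k[:,:2]-O)@ex,(k[:,:2]-O)@ey,k[:,2]];q=q[(q[:,0]<38)&(q[:,0]>-34)&(abs(q[:,1]-85)<9)]
    if len(q)>10: A=np.polyfit(q[:,0],q[:,2],1);print(n,len(q),'keeper slope',A.round(3),np.percentile(q[:,0],[2,98]).round(1))
z=load('scene2');o=load('scene')
for z,o in((load('scene2'),load('scene')),):
  P,Q=pts(z),pts(o)
  for nm,(x0,x1,y0,y1,lo,hi) in dict(roll=(480,620,70,220,40,56),ca=(470,600,-360,-230,38,52),cb=(380,500,-350,-220,70,90)).items():
    f=lambda p:p[(p[...,2]>lo)&(p[...,2]<hi)&(p[...,0]>x0)&(p[...,0]<x1)&(p[...,1]>y0)&(p[...,1]<y1)].mean(0).round(1)
    print(nm,f(Q),f(P))
cv2.imwrite('pics/s4.png',cv2.resize(cv2.convertScaleAbs(load('scene2')['im'][140:310,110:380,::-1],alpha=1.6),None,fx=2.9,fy=2.9,interpolation=cv2.INTER_CUBIC))
E
```

```text
clk 31.9 [456.7  40.9 205.7]
top 738 x -2.7 angle 0.017 zc 29.4 y [-96.9  -4.5]
scene 1324 x -0.4 angle 0.009 zc 29.8 y [-97.9 101.4]
wrist 5084 x -1.0 angle 0.012 zc 29.2 y [-98.6  19.1]
tip cradle -125.4 84.8 vs axis -123.3 2.929
top2 140 keeper slope [-1.4000e-02  6.9247e+01] [-7.5 36.8]
scene2 244 keeper slope [-1.0000e-03  6.9293e+01] [-30.6  36.6]
wrist2 80 keeper slope [1.9000e-02 6.8338e+01] [26.2 37.8]
roll [563.6 149.5  46.5] [563.4 149.2  46.6]
ca [ 527.3 -295.4   44.6] [ 527.1 -295.7   44.6]
cb [ 426.8 -269.8   79. ] [ 426.8 -269.5   79. ]
```

View pics/s4.png

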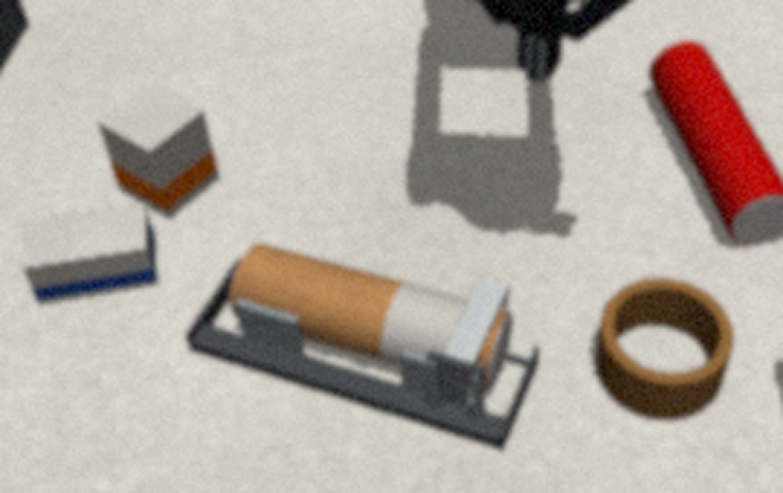

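The keeper lies level over the seated tube (480,320). The bystanders are unmoved and the gripper is clear. I'm handing in.

```bash
python3 -c "
from rig import job
print(job.sign_off())"
```

```text
the job is handed in; nothing more can be done
None
```

The tube is seated against the stop, the keeper is down over it, and I handed the job in at about 32 s. No verdict is reported.

I rolled the cardboard tube in strokes with the closed fingertips on top. The forces I read after each move were at most 14 N. On the first try I released it partway up the sill and it rolled back to about x = −100 mm. I rolled it up again and took it over the sill in one longer stroke, with the tool turned so the fingertips' diagonal gave more travel. I then swung the keeper down from behind to its end stop, let go and retreated.

**Last checks:**
- **Tube:** the scene and wrist cameras put it at x ≈ −0.4 to −1.0 mm in the cradle, angle ≈ 0.01 rad, axis about 30 mm high. The top camera, with only part of the tube in view, read −2.7 mm, still within tolerance.
- **Keeper:** slope −0.001 from the scene camera. Sparser data from the other two cameras gave −0.014 and +0.019. All are below the 0.08 rad limit.
- **Bystanders:** the tape roll and both cartons read within 0.5 mm of where they started.
- **Robot:** wrist force was about zero, and the gripper stood well clear.

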